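# Lemon into the fridge door, door to until the switch clicks

## Robot

A 7-joint arm with a two-finger parallel gripper is mounted at the origin on a cart in front of the work surface, level with it; the furniture and walls round the work are solid. World frame = base frame: x ahead of the robot, y to its left, z up, the work surface at z = 0. Lengths are in m, angles in rad, forces in N, time in s.
With the tool pointing down it reaches from about 0.35 to 0.9 m from the base axis. Payload 19.9 kg.
Tool frame: the origin (TCP) lies at the very end of the fingers, on their centre line; the grasp point (between the pads) lies 19 mm behind it (env.hold_point_z is the distance from the TCP to the grasp point, in m); z points along the fingers, y is the line along which they close (so a half turn about z gives the same grasp; the last joint's range is limited). The gripper opens to 94 mm and grips with 3 to 60 N. Pads are 16 mm wide; open, the fingers measure 119 mm over their backs; the gripper's body (75 mm by 177 mm) begins 78 mm behind the grasp point.
Start: joints at [1.276, 0.417, -0.01, 1.614, 0.005, 1.111, -0.053], TCP at [0.157, -0.605, 0.205] pointing down, gripper open.
Joint ranges: [-2.81, 2.81], [-0.39, 2.02], [-1.27, 1.25], [0.06, 2.57], [-1.19, 4.33], [0.19, 2], [-2.82, 2.82]. Speed limits (rad/s): [1.89, 1.89, 2.39, 2.39, 3.01, 3.01, 3.01].

## Interface

Orientations are given as a unit quaternion [w, x, y, z].
In Python, from workcell import env gives the robot as it stands.
- The arm moves only by the shell command python3 jog.py [OPENING] [FORCE], which reads ROWS from standard input. ROWS is a JSON list of rows, 1 to 12 of them, each written [[dx, dy, dz], [rx, ry, rz]]: dx, dy, dz in m, then a rotation vector rx, ry, rz in rad; each row shifts and turns the commanded pose from where the row before left it, along the tool's axes as they then stand; what a row does not reach is not made up. A row lasts 1/8 s, in which the tool goes at most 0.0625 m and 0.188 rad, less where a joint would pass 70% of its speed; a pose out of reach is approached as far as the arm can. OPENING is the finger opening in m, set as the command begins (- or left out keeps the last). The fingers move at their own pace and stop on an object; FORCE is the grip in N (left out, the last holds). Time passes only in rows, so rows that do not move let the fingers close. It prints the time, the measured TCP pose, the force, the opening and the grip force at its end. Input that does not fit is refused with a message, and nothing moves.
- env.sense(): the state, without advancing time (a new reading comes with each control period).
- env.grab_frame(name): name is "side" or "top" or "wrist"; returns the picture (384x512x3 uint8, red, green, blue); there is no depth.
- env.camera_model(name): a dict with "camera_matrix" (3x3 intrinsics, pixels), "distortion" ([k1, k2, p1, p2, k3] as OpenCV has them; the pictures are not rectified), "R" (3x3) and "t" (3): a world point X has camera coordinates R X + t. Camera axes: x right, y down, z forward; pixel columns grow to the right and rows downward; lengths in m; the calibration is good to about 2 mm. A picture is of the moment at which its call begins: read the wrist's pose just before it. camera_model takes no time and is no camera call; for the wrist camera it gives the pose at the moment of the call.
- env.sign_off(): hands the job in; it is judged then, once.
The state is a dict: "time_s": time; "q": joint angles; "joint_velocities": joint speeds; "effort": joint torques, N m; "tcp_pos": TCP position; "ee_rot": TCP orientation; "contact_force": force on the tool from outside, world axes, zero at the start; "wrist_torque": the same for the moment, N m; "width": finger opening in m; "grasp_force": force on a finger pad.
Only numpy, scipy, OpenCV 4.12 (cv2) and the standard library are available. Lean on these libraries where they do the work, as an engineer would, in place of code of your own. Each camera call takes 0.05 s, during which the arm holds its last target. There are 200 camera calls.

## Task

Put the lemon away in the little fridge: lay it lengthwise in the oval hollow of the wire shelf on the inside of the open door, so that it cannot roll, and let it go. Then push the door to gently, only until the door switch clicks, with the lemon still in its hollow, and leave the door standing there. Do not press on after the click: the soft gasket gives and the thin roller lever of the switch gets bent.

Things in the scene. Friction and masses are not known exactly. Their poses are not given: they have to be found in the camera images.
- fridge: White counter-top fridge, fixed: cabinet 180 mm deep (x), 240 mm wide (y), 245 mm high. Origin under the centre of its footprint; its -x side is the open front (front plane at x = -90 mm), hinge on its +y edge. 30 mm side walls, 16 mm top. A soft gasket 16 mm deep round the door's inner face meets the front at a door angle of 0.07 rad and from there resists like a spring.
- fridge_door (a joint): Door angle, rad: 0 = inner face flat on the cabinet front, 1.57 = straight out; starts at 1.25 to 1.6. Stiff hinge: the door stays where it is left. The switch clicks at about 0.062 (free edge 15 mm off the cabinet); at 0.022 (5 mm) the lever is bent. Let go, the door stays, or springs back to about 0.05, still clicked, if pushed farther.
- switch_lever (a joint): Roller lever of the door switch, rad: 0 = at rest, roller 24 mm proud of the cabinet front; clicks at 0.265, is bent at 0.44; springs back with 1 N. The closing door begins to push it in at a door angle of 0.12.
- roller (a point): Centre of the black roller (16 mm across, 10 mm wide) of that lever, in the upper corner of the cabinet opening, on the side away from the hinge, 173 mm above the worktop when at rest.
- hinge (a point): Point on the upright hinge axis of the door, 200 mm above the worktop, in the plane of the door's inner face. Axes of the door: -y runs from the hinge to its free edge (240 mm), x points from its inner face out over the wire shelf (into the fridge when shut), z up. The door is 30 mm thick (x from -30 to 0) and stands from 14 to 243 mm above the worktop.
- hollow (a point): Centre of the oval hollow in the wire shelf on the door, at wire height (165 mm above the worktop), 115 mm from the hinge, 58 mm from the inner face; axes as the door. An open loop of 5 mm steel wire, 62 mm long along x (square to the door), 44 mm wide along y, between wire centres. The shelf reaches 108 mm out. The lemon lying along x in it has its middle about 25 mm above this point.
- push_corner (a point): Point on the door's plain outer face where it can be pushed, 190 mm from the hinge, 215 mm above the worktop; axes as the door: pushing shut is along +x. A slow push here takes about 4 N to swing the door, 5 N when the switch clicks, 10 N when the lever is bent. A steel edge pull stands 7 mm off the face lower down (60 to 150 mm above the worktop).
- lemon_center (a point): Middle of the yellow lemon, 83 mm long along its x axis and 58 mm thick, 0.13 kg, lying loose on the worktop; rolls easily about its long axis.

How it is judged:
By the outcome, as a careful person would: the job done as asked, in the order asked, and still so for the second after the job is handed in, with the robot touching nothing.
It also fails if it takes over 64 s, if anything falls off the work surface, if the arm or the gripper's body presses on something with over 40 N, if the wrist force passes 120 N, or if a joint passes its speed limit or range.

## Working session

There is one attempt and no reset: what is moved stays moved. The work goes in short steps, Python scripts to look and compute and a shell command to move; the robot and the scene stay as the last step left them, time stands still between calls to the robot, and variables do not carry over. Pictures are saved under pics/ and viewed, at most 10 in all, crops included, and the job is handed in when it is done.

```bash
ls; mkdir -p pics; python3 - <<'E'
from workcell import env
import cv2,numpy as np
s=env.sense();print({k:np.round(v,3) for k,v in s.items()})
ims=[]
for n in("side","top"):
    im=env.grab_frame(n);cv2.imwrite(f"pics/{n}0.png",im[...,::-1]);m=env.camera_model(n);print(n,np.round(m["camera_matrix"],1).tolist(),np.round(m["R"],3).tolist(),np.round(m["t"],3),m["distortion"], -m["R"].T@m["t"])
E
```

```text
jog.py
pics
workcell.py
{'time_s': np.float64(0.0), 'q': array([ 1.276,  0.418, -0.01 ,  1.614,  0.005,  1.111, -0.053]), 'joint_velocities': array([-0.   ,  0.   , -0.   ,  0.   ,  0.001, -0.001, -0.001]), 'effort': array([ 0.0000e+00, -8.5127e+01,  6.3900e-01, -4.2598e+01, -4.9000e-02,
        1.9000e-02,  0.0000e+00]), 'tcp_pos': array([ 0.157, -0.605,  0.205]), 'ee_rot': array([-0.001,  0.992,  0.127, -0.   ]), 'contact_force': array([-0.09 ,  0.199,  0.242]), 'wrist_torque': array([ 0.041, -0.02 ,  0.013]), 'grasp_force': np.float64(0.0), 'width': np.float64(0.094)}
side [[382.5, 0.0, 259.2], [0.0, 382.5, 191.9], [0.0, 0.0, 1.0]] [[-0.708, -0.706, 0.004], [-0.525, 0.522, -0.672], [0.473, -0.478, -0.741]] [0.328 0.452 0.641] [0.03259868 0.         0.         0.         0.        ] [0.16672599 0.30214547 0.77741556]
top [[419.4, 0.0, 263.0], [0.0, 419.4, 187.9], [0.0, 0.0, 1.0]] [[0.111, -0.994, 0.001], [-0.908, -0.101, -0.406], [0.404, 0.044, -0.914]] [-0.162  0.572  0.906] [-0.0470872  0.         0.         0.         0.       ] [ 0.17164731 -0.14266889  1.0605508 ]
```
View pics/side0.png

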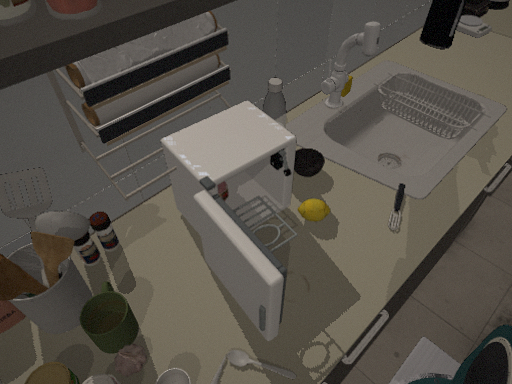

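View pics/top0.png

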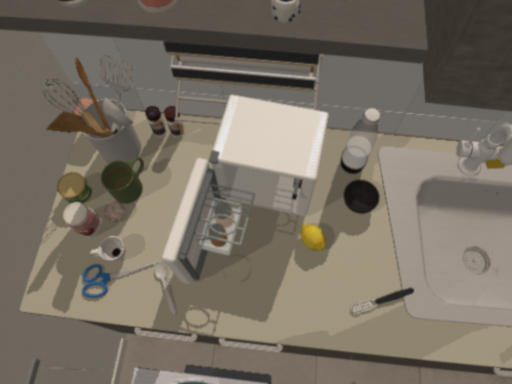

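Both views show the fridge near the middle with its door open to the left, at about 90°. The lemon is at side (313,210) and top (313,237), and the shelf hollow is near side (270,235) and top (225,215). Next I'll enlarge these areas and segment the lemon.

```bash
cat > h.py <<'E'
import cv2,numpy as np
from workcell import env
def ray(m,uv):
    p=cv2.undistortPoints(np.array([[uv]],float),m["camera_matrix"],np.array(m["distortion"]))[0,0]
    R=np.array(m["R"]);return -R.T@m["t"],(lambda d:d/np.linalg.norm(d))(R.T@[p[0],p[1],1])
def onz(m,uv,z):
    o,d=ray(m,uv);return o+d*(z-o[2])/d[2]
def tri(a,b):
    (o,d),(p,e)=a,b
    s=np.linalg.lstsq(np.c_[d,-e],p-o,rcond=None)[0]
    A,B=o+s[0]*d,p+s[1]*e;return (A+B)/2,np.linalg.norm(A-B)
def proj(m,X):
    return cv2.projectPoints(np.array(X,float).reshape(-1,3),cv2.Rodrigues(np.array(m["R"]))[0],np.array(m["t"]),m["camera_matrix"],np.array(m["distortion"]))[0][:,0]
def yellow(im):
    h=cv2.cvtColor(im,cv2.COLOR_RGB2HSV);k=cv2.inRange(h,(22,150,100),(35,255,255))
    c=max(cv2.findContours(k,0,1)[0],key=cv2.contourArea);M=cv2.moments(c)
    return (M["m10"]/M["m00"],M["m01"]/M["m00"]),c,cv2.fitEllipse(c)
E
python3 - <<'E'
from h import *
S=cv2.imread("pics/side0.png");T=cv2.imread("pics/top0.png")
a=cv2.resize(S[90:340,150:350],(480,600),interpolation=2);b=cv2.resize(T[90:290,150:350][:, :],(600,600),interpolation=2)
cv2.imwrite("pics/s1.png",a);cv2.imwrite("pics/t1.png",b)
ms,mt=env.camera_model("side"),env.camera_model("top")
ys,yt=yellow(S[...,::-1].copy()),yellow(T[...,::-1].copy())
print(ys[0],ys[2],yt[0],yt[2]);print(tri(ray(ms,ys[0]),ray(mt,yt[0])))
print(onz(ms,ys[0],.029),onz(mt,yt[0],.029))
for m,e in((ms,ys[2]),(mt,yt[2])):
    t=np.radians(e[2]+90);d=np.array([np.cos(t),np.sin(t)])*15
    v=onz(m,np.array(e[0])+d,.029)-onz(m,np.array(e[0])-d,.029);print("axis yaw",np.degrees(np.arctan2(v[1],v[0])))
E
```

```text
(312.6854334226988, 208.15236818588025) ((312.9643249511719, 208.3296356201172), (19.644548416137695, 25.58392906188965), 99.03577423095703) (312.5627802690583, 237.03923766816143) ((312.560546875, 237.03077697753906), (20.24399185180664, 28.302513122558594), 140.07894897460938)
(array([ 0.50463222, -0.23320438,  0.03491602]), np.float64(0.003319922806027542))
[ 0.50911148 -0.23748036  0.029     ] [ 0.50483393 -0.23401726  0.029     ]
axis yaw 33.24762071272974
axis yaw 43.47869750305623
```

View pics/s1.png

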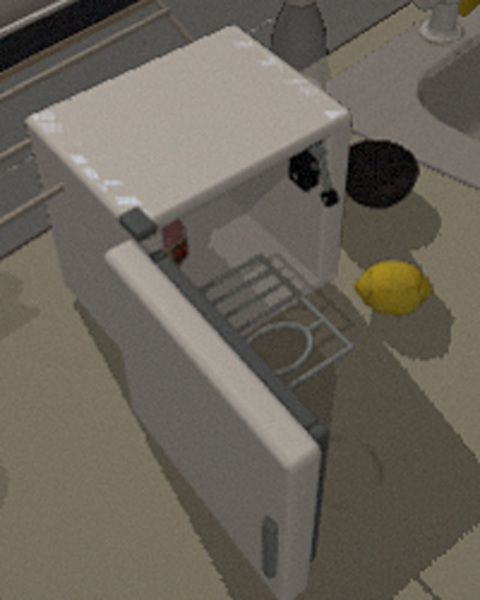

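View pics/t1.png

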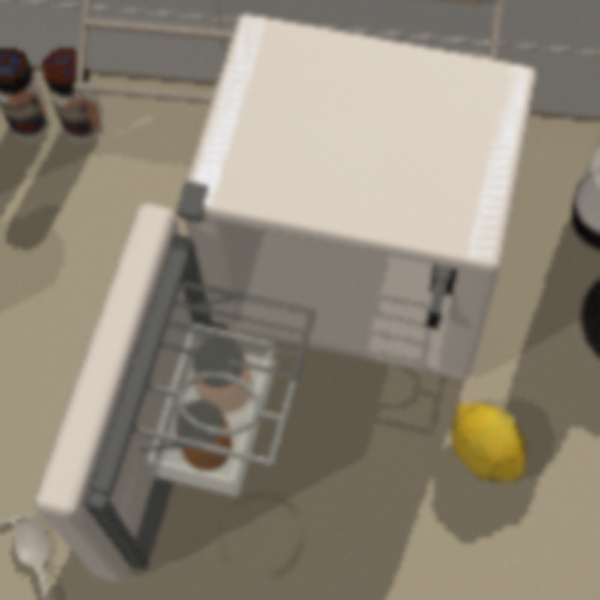

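The enlarged pictures show the hollow loop at about s1 (280,345) and t1 (218,403). The door's top edge runs t1 (143,207) to (40,503) on the outer face and (173,212) to (75,515) on the inner face. The roller is at s1 (330,198) and t1 (433,321).

```bash
python3 - <<'E'
from h import *
ms,mt=env.camera_model("side"),env.camera_model("top")
s=lambda u,v:(150+u/2.4-.3,90+v/2.4-.3); t=lambda u,v:(150+u/3-.3,90+v/3-.3)
P=lambda n,x:print(n,np.round(x,4))
for n,p in dict(doh=(143,207),dof=(40,503),dih=(173,212),dif=(73,517)).items(): P(n,onz(mt,t(*p),.243))
for n,p in dict(s_doh=(108,250),s_dof=(288,465),s_dif=(320,440)).items(): P(n,onz(ms,s(*p),.243))
for n,p in dict(bl=(245,15),br=(533,68),fr=(497,265),fl=(193,207)).items(): P(n,onz(mt,t(*p),.245))
for n,p in dict(sfl=(128,210),sfr=(345,115),sbl=(30,122),sbr=(235,28)).items(): P(n,onz(ms,s(*p),.245))
P("hol tri",tri(ray(ms,s(280,347)),ray(mt,t(218,404)))[0]);P("hol z",[onz(ms,s(280,347),.165),onz(mt,t(218,404),.165)])
P("shelf corner",[onz(ms,s(350,346),.165),onz(mt,t(270,461),.165),tri(ray(ms,s(350,346)),ray(mt,t(270,461)))[0]])
P("roller",[onz(ms,s(330,198),.173),onz(mt,t(433,321),.173),tri(ray(ms,s(330,198)),ray(mt,t(433,321)))[0]])
E
```

```text
doh [0.587  0.0486 0.243 ]
dof [0.3603 0.0784 0.243 ]
dih [0.5854 0.026  0.243 ]
dif [0.3535 0.0546 0.243 ]
s_doh [0.5896 0.0467 0.243 ]
s_dof [0.3613 0.0814 0.243 ]
s_dif [0.359  0.0533 0.243 ]
bl [ 0.7639 -0.0019  0.245 ]
br [ 0.7394 -0.2303  0.245 ]
fr [ 0.5678 -0.2125  0.245 ]
fl [0.59   0.0117 0.245 ]
sfl [0.6109 0.0089 0.245 ]
sfr [ 0.5662 -0.2054  0.245 ]
sbl [7.568e-01 7.000e-04 2.450e-01]
sbr [ 0.7323 -0.2282  0.245 ]
hol tri [ 0.4652 -0.0193  0.1723]
hol z [[ 0.4684 -0.0233  0.165 ]
 [ 0.4681 -0.0182  0.165 ]]
shelf corner [[ 0.4286 -0.0646  0.165 ]
 [ 0.4286 -0.0629  0.165 ]
 [ 0.4277 -0.0631  0.1675]]
roller [[ 0.5505 -0.1742  0.173 ]
 [ 0.5499 -0.1728  0.173 ]
 [ 0.5492 -0.1727  0.1749]]
```

Everything agrees: the shelf is at z≈0.167–0.172, the roller at 0.175, and the door angle is about 1.59. I'll move over the lemon with the tool aligned and check with the wrist camera.

```bash
echo '[[[0,0,0],[0,0,-0.16]],[[0,0,0],[0,0,-0.16]],[[0,0,0],[0,0,-0.16]],[[0.046,-0.004,-0.004],[0,0,0]],[[0.046,-0.004,-0.004],[0,0,0]],[[0.046,-0.004,-0.004],[0,0,0]],[[0.046,-0.004,-0.004],[0,0,0]],[[0.046,-0.004,-0.004],[0,0,0]],[[0.046,-0.004,0],[0,0,0]],[[0.046,-0.004,0],[0,0,0]],[[0.046,-0.004,0],[0,0,0]]]' | python3 jog.py 0.094 
cat > w.py <<'E'
from h import *
import sys,json
def look(n):
    m=env.camera_model("wrist");im=env.grab_frame("wrist");cv2.imwrite(f"pics/{n}.png",im[...,::-1]);return m,im
def lem(n):
    m,im=look(n);c,k,e=yellow(im)
    t=np.radians(e[2]+90);d=np.array([np.cos(t),np.sin(t)])*e[1][1]/2
    a,b=onz(m,np.array(e[0])+d,.029),onz(m,np.array(e[0])-d,.029);v=a-b
    print(n,np.round(e,1) if 0 else e,"cam",np.round(-np.array(m["R"]).T@m["t"],3),"at",np.round(onz(m,e[0],.029),4),"yaw",np.degrees(np.arctan2(v[1],v[0])),"len",np.linalg.norm(v),"touch",k.reshape(-1,2).min(0),k.reshape(-1,2).max(0))
    o,D=ray(m,e[0]);json.dump([o.tolist(),D.tolist()],open(n+".json","w"))
def where(name=''):
    from scipy.spatial.transform import Rotation as Ro
    s=env.sense();q=s["ee_rot"];R=Ro.from_quat([q[1],q[2],q[3],q[0]]).as_matrix()
    print(np.round(s["time_s"],2),"tcp",np.round(s["tcp_pos"],4),"R",np.round(R,3).tolist(),"F",np.round(s["contact_force"],1),"w",s["width"],s["grasp_force"],"q",np.round(s["q"],2));return np.array(s["tcp_pos"]),R
E
python3 -c "
from w import *
where();lem('w1')"
```

```text
time_s: 1.48
tcp_pos: [0.4095, -0.3335, 0.2253]
ee_rot: [-0.0, 0.933, 0.359, -0.0]
contact_force: [-0.3, -1.0, 0.5]
width: 0.0938
grasp_force: 0.0
1.48 tcp [ 0.4095 -0.3335  0.2253] R [[0.743, 0.67, -0.0], [0.67, -0.743, 0.0], [-0.0, -0.0, -1.0]] F [-0.3 -1.   0.5] w 0.09380472482737227 0.0 q [ 0.88  0.24 -0.3   1.82  0.08  1.09 -0.28]
w1 ((245.24208068847656, 49.03327178955078), (38.73733901977539, 67.90864562988281), 176.42559814453125) cam [ 0.467 -0.281  0.404] at [ 0.5054 -0.2293  0.029 ] yaw 45.37257002919009 len 0.06922689151755136 touch [224  13] [267  84]
```

```bash
echo '[[[0.05,-0.004,0],[0,0,0]],[[0.04,-0.004,0],[0,0,0]],[[0,0,0],[0,0,0]]]' | python3 jog.py 
python3 -c "
from w import *
p,R=where();lem('w2')
a,b=json.load(open('w1.json')),json.load(open('w2.json'))
X,g=tri(*[[np.array(v) for v in k] for k in (a,b)]);print('tri',X,g)"
```

```text
time_s: 1.9
tcp_pos: [0.4717, -0.2661, 0.2252]
ee_rot: [-0.001, 0.933, 0.361, 0.0]
contact_force: [0.0, -0.8, -0.8]
width: 0.0937
grasp_force: 0.0
1.9 tcp [ 0.4717 -0.2661  0.2252] R [[0.74, 0.673, 0.0], [0.673, -0.74, 0.001], [0.001, -0.001, -1.0]] F [ 0.  -0.8 -0.8] w 0.09366698134952303 0.0 q [ 0.75  0.27 -0.35  1.79  0.1   1.1  -0.46]
w2 ((248.8184814453125, 122.01167297363281), (19.181936264038086, 42.41651916503906), 45.09975814819336) cam [ 0.528 -0.214  0.404] at [ 0.5108 -0.2173  0.029 ] yaw 176.20208258153397 len 0.05030122805164576 touch [234 103] [269 141]
tri [ 0.50971963 -0.21961977 -0.0285397 ] 0.004784905952928466
```

View pics/w2.png

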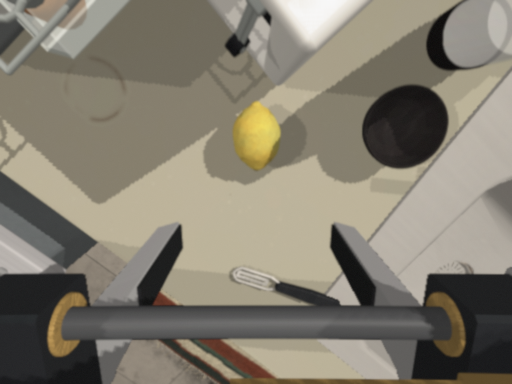

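The lemon spans (233–280, 101–171) with its axis nearly along the image's vertical. The mask lost some of its shading, so I'll loosen it.

```bash
sed -i 's/(22,150,100),(35,255,255)/(18,125,90),(38,255,255)/' h.py
python3 -c "
from w import *
m=env.camera_model('wrist');r=[]
from scipy.spatial.transform import Rotation
c2=-m['R'].T@m['t']
for n,off in(('w1',np.array([0.4095-.4717,-.3335+.2661,.0001])),('w2',0*c2)):
    im=cv2.imread(f'pics/{n}.png')[...,::-1].copy();c,k,e=yellow(im);mm=dict(m)
    mm['t']=-m['R']@(c2+off)
    t=np.radians(e[2]+90);d=np.array([np.cos(t),np.sin(t)])*e[1][1]/2
    v=onz(mm,np.array(e[0])+d,.029)-onz(mm,np.array(e[0])-d,.029)
    bb=cv2.boundingRect(k);print(e,bb,onz(mm,e[0],.029),np.degrees(np.arctan2(v[1],v[0])),np.linalg.norm(v));r.append(ray(mm,e[0]))
print(tri(*r))
"
```

```text
((247.3556365966797, 47.6604118347168), (48.1254997253418, 72.34784698486328), 177.75125122070312) (223, 9, 50, 77) [ 0.50661255 -0.2315764   0.029     ] 44.15473857212588 0.07356860472185178
((255.88441467285156, 135.73492431640625), (44.6938362121582, 63.53999710083008), 178.53524780273438) (233, 102, 47, 68) [ 0.50321649 -0.2364444   0.029     ] 43.632152310022285 0.07590894682161183
(array([ 0.50440012, -0.23491704,  0.05161887]), np.float64(0.0007571555084364734))
```

```bash
echo '[[[0.0445,-0.001,0],[0,0,-0.022]],[[0,0,0.05],[0,0,0]],[[0,0,0.05],[0,0,0]],[[0,0,0.05],[0,0,0]],[[0,0,0.04],[0,0,0]],[[0,0,0.021],[0,0,0]],[[0,0,0],[0,0,0]],[[0,0,0],[0,0,0]]]' | python3 jog.py 
python3 -c "
from w import *
where()"
```

```text
time_s: 2.95
tcp_pos: [0.5027, -0.2388, 0.0153]
ee_rot: [0.0, 0.93, 0.369, 0.0]
contact_force: [0.4, -1.0, -0.0]
width: 0.0941
grasp_force: 0.0
2.95 tcp [ 0.5027 -0.2388  0.0153] R [[0.728, 0.685, 0.001], [0.685, -0.728, -0.001], [0.0, 0.001, -1.0]] F [ 0.4 -1.  -0. ] w 0.0941070459998135 0.0 q [ 0.63  0.57 -0.3   1.91  0.25  0.7  -0.64]
```

```bash
echo '[[[0.003,0,0.001],[0,0,0]],[[0,0,0],[0,0,0]],[[0,0,0],[0,0,0]],[[0,0,0],[0,0,0]],[[0,0,0],[0,0,0]],[[0,0,0],[0,0,0]],[[0,0,0],[0,0,0]],[[0,0,0],[0,0,0]]]' | python3 jog.py 0.03 15 && echo '[[[0,0,-0.02],[0,0,0]],[[0,0,-0.04],[0,0,0]],[[0,0,-0.05],[0,0,0]],[[0,0,-0.05],[0,0,0]],[[0,0,-0.05],[0,0,0]],[[0,0,-0.04],[0,0,0]],[[0,0,0],[0,0,0]],[[0,0,0],[0,0,0]]]' | python3 jog.py
python3 -c "
from w import *
where();
im=look('w3')[1];S=env.grab_frame('side');cv2.imwrite('pics/s3.png',np.hstack([cv2.resize(im,(400,300)),cv2.resize(S[60:340,120:400],(300,300))])[...,::-1])"
```

```text
time_s: 3.95
tcp_pos: [0.5049, -0.236, 0.0135]
ee_rot: [0.0, 0.929, 0.369, 0.0]
contact_force: [0.1, -0.6, 3.5]
width: 0.0563
grasp_force: 14.5
time_s: 4.95
tcp_pos: [0.5043, -0.2357, 0.2634]
ee_rot: [-0.0, 0.929, 0.369, -0.0]
contact_force: [1.0, 0.0, -2.2]
width: 0.0559
grasp_force: 14.5
4.95 tcp [ 0.5043 -0.2357  0.2634] R [[0.728, 0.686, -0.0], [0.686, -0.728, 0.0], [-0.0, -0.0, -1.0]] F [ 1.   0.  -2.2] w 0.05587697184860101 14.521741275675595 q [ 0.7   0.27 -0.38  1.71  0.11  1.19 -0.53]
```

View pics/s3.png

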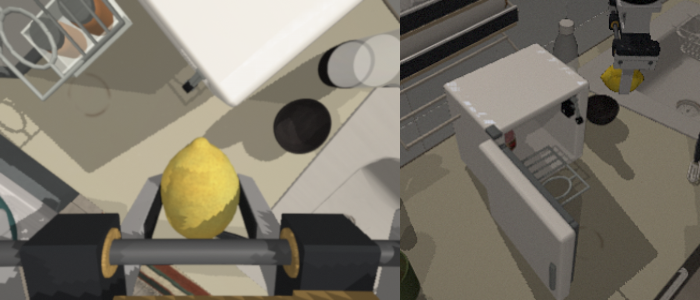

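The lemon is held straight, along tool x, and clear of everything. I'll turn to the door's direction, approach, and measure the hollow with the wrist camera.

```bash
echo '[[[0,0,0],[0,0,-0.171]],[[0,0,0],[0,0,-0.171]],[[0,0,0],[0,0,-0.171]],[[0,0,0],[0,0,-0.171]],[[0.03,-0.0178,0],[0,0,0]],[[0.03,-0.0178,0],[0,0,0]],[[0,-0.0178,0],[0,0,0]],[[0,0,0],[0,0,0]],[[0,0,0],[0,0,0]]]' | python3 jog.py 
python3 - <<'E'
from w import *
import pickle
where();m,im=look('w4');pickle.dump(m,open('w4.p','wb'))
E
echo '[[[0.04,0,0],[0,0,0]],[[0.04,0,0],[0,0,0]],[[0,0,0],[0,0,0]],[[0,0,0],[0,0,0]]]' | python3 jog.py 
python3 - <<'E'
from w import *
import pickle
where();m,im2=look('w5');pickle.dump(m,open('w5.p','wb'));im=cv2.imread('pics/w4.png')
cv2.imwrite('pics/w45.png',np.vstack([im[:300],im2[:300,:,::-1]]))
E
```

```text
time_s: 6.18
tcp_pos: [0.46, -0.1698, 0.2632]
ee_rot: [-0.0, 0.752, 0.659, 0.0]
contact_force: [0.6, -0.6, -1.0]
width: 0.0565
grasp_force: 14.5
6.18 tcp [ 0.46   -0.1698  0.2632] R [[0.131, 0.991, -0.0], [0.991, -0.131, 0.0], [0.0, -0.0, -1.0]] F [ 0.6 -0.6 -1. ] w 0.056518135147739276 14.5217747692368 q [ 0.76  0.15 -0.52  1.85  0.08  1.16  0.09]
time_s: 6.72
tcp_pos: [0.4704, -0.0907, 0.2632]
ee_rot: [-0.0, 0.752, 0.659, -0.0]
contact_force: [-0.3, -0.2, -0.5]
width: 0.056
grasp_force: 14.5
6.72 tcp [ 0.4704 -0.0907  0.2632] R [[0.131, 0.991, -0.0], [0.991, -0.131, 0.0], [0.0, -0.0, -1.0]] F [-0.3 -0.2 -0.5] w 0.056044899182042446 14.522541046317201 q [ 0.66  0.13 -0.58  1.88  0.08  1.16 -0.08]
```

View pics/w45.png

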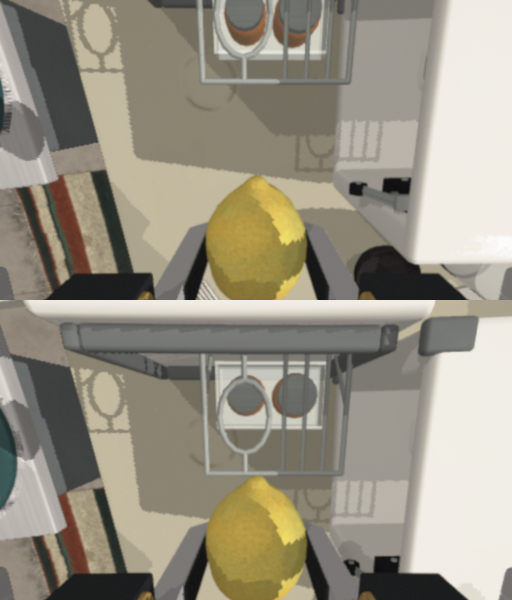

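The lower view (w5) shows the hollow loop from x 219 to 270 and y 75 to 153, centre about (244.5,114). The loop's bottom junction is at w4 (244,58) and w5 (245,153), and the shelf's front-left corner is at w4 (203,82) and w5 (208,173). The gasket is level in the image, so the tool is aligned with the door.

```bash
python3 - <<'E'
from w import *
import pickle
a,b=[pickle.load(open(f'w{i}.p','rb')) for i in(4,5)]
for p,q in(((244,58),(245,153)),((203,82),(208,173)),((350,82),(342,172))): print(tri(ray(a,p),ray(b,q)),onz(a,p,.165),onz(b,q,.165))
h=onz(b,(244.5,114),.165);print('hol',h)
for z in (.165,):
  l,r,t,o=[onz(b,p,z) for p in((219.,114),(270,114),(244.5,76),(244.5,152))];print(np.linalg.norm(l-r),np.linalg.norm(t-o))
g=onz(b,(66,25),.227)-onz(b,(395,25),.227);print('door dir',np.degrees(np.arctan2(g[1],g[0])))
s=onz(b,(208,173),.165)-onz(b,(342,172),.165);print('shelf dir',np.degrees(np.arctan2(s[1],s[0])))
p,R=where();print('tool delta',R.T@(h-p))
print('lemon px',yellow(cv2.imread('pics/w5.png')[...,::-1].copy())[2], proj(b,p+[0,0,.0155]))
print('lemon ends', proj(b,[p+R@[x,0,-.0155] for x in(-.0415,.0415)]))
E
```

```text
(array([ 0.46443814, -0.05078922,  0.16382696]), np.float64(8.703924949854157e-05)) [ 0.4645022  -0.05097044  0.165     ] [ 0.4644599  -0.05062564  0.165     ]
(array([ 0.42714913, -0.06486584,  0.16292838]), np.float64(0.0006722956000609394)) [ 0.42712801 -0.06502469  0.165     ] [ 0.42787686 -0.064513    0.165     ]
(array([ 0.55275159, -0.08136089,  0.15890937]), np.float64(0.0007404889495628462)) [ 0.55133351 -0.08164234  0.165     ] [ 0.55081196 -0.07982384  0.165     ]
hol [ 0.46885862 -0.01663801  0.165     ]
0.04481157034446357 0.06448824007175773
door dir 172.57426142579678
shelf dir 172.90070257809205
6.78 tcp [ 0.4703 -0.091   0.2632] R [[0.132, 0.991, -0.0], [0.991, -0.132, 0.0], [0.0, -0.0, -1.0]] F [-0.2 -0.7 -1.5] w 0.05635198936972602 14.52217728132382 q [ 0.66  0.13 -0.58  1.88  0.08  1.16 -0.08]
tool delta [ 0.07355286 -0.01113937  0.09822836]
lemon px ((255.60836791992188, 243.7913818359375), (98.08171081542969, 125.4260482788086), 179.8639373779297) [[257.56313788 247.4736273 ]]
lemon ends [[257.45026935 309.02870919]
 [257.72198698 178.18589878]]
```

```bash
echo '[[[0.037,-0.0056,0],[0,0,0]],[[0.0365,-0.0055,0],[0,0,0]],[[0,0,0.03],[0,0,0]],[[0,0,0.03],[0,0,0]],[[0,0,0.02],[0,0,0]],[[0,0,0.003],[0,0,0]],[[0,0,0],[0,0,0]],[[0,0,0],[0,0,0]]]' | python3 jog.py 
python3 - <<'E'
from w import *
p,R=where();print(R.T@(np.array([.4689,-.0166,.165])-p))
E
```

```text
time_s: 7.78
tcp_pos: [0.4692, -0.016, 0.1812]
ee_rot: [0.0, 0.752, 0.659, 0.0]
contact_force: [1.1, 1.3, -0.7]
width: 0.0562
grasp_force: 14.5
7.78 tcp [ 0.4692 -0.016   0.1812] R [[0.131, 0.991, 0.001], [0.991, -0.131, -0.0], [-0.0, 0.001, -1.0]] F [ 1.1  1.3 -0.7] w 0.05615061896956647 14.521561426226981 q [ 0.54  0.21 -0.64  2.    0.15  0.98 -0.3 ]
[-0.00058473 -0.00019304  0.01617384]
```

```bash
echo '[[[0,0,0.002],[0,0,0]],[[0,0,0.002],[0,0,0]],[[0,0,0],[0,0,0]],[[0,0,0],[0,0,0]]]' | python3 jog.py; echo '[[[0,0,0.0015],[0,0,0]],[[0,0,0],[0,0,0]],[[0,0,0],[0,0,0]]]' | python3 jog.py 
```

```text
time_s: 8.28
tcp_pos: [0.4698, -0.0162, 0.177]
ee_rot: [0.001, 0.752, 0.659, 0.001]
contact_force: [4.2, -2.7, 3.7]
width: 0.056
grasp_force: 14.7
time_s: 8.65
tcp_pos: [0.47, -0.0165, 0.176]
ee_rot: [0.001, 0.752, 0.659, 0.001]
contact_force: [2.4, -4.6, 13.0]
width: 0.0565
grasp_force: 14.9
```

It's seated, with 13 N upward at z=0.176. I'll release and look.

```bash
echo '[[[0,0,-0.001],[0,0,0]],[[0,0,0],[0,0,0]],[[0,0,0],[0,0,0]],[[0,0,0],[0,0,0]]]' | python3 jog.py 0.08 5; echo '[[[0,0,-0.01],[0,0,0]],[[0,0,-0.02],[0,0,0]],[[0,0,-0.04],[0,0,0]],[[-0.01,0,-0.05],[0,0,0]],[[-0.02,0,-0.03],[0,0,0]],[[0,0,0],[0,0,0]]]' | python3 jog.py 
python3 - <<'E'
from w import *
where();m,im=look('w6');S=env.grab_frame('side');T=env.grab_frame('top')
cv2.imwrite('pics/v6.png',np.hstack([cv2.resize(S[150:300,190:340],(400,400),interpolation=2),cv2.resize(im[:,64:448],(400,400))])[...,::-1])
ms,mt=env.camera_model("side"),env.camera_model("top")
for i,n in((S,ms),(T,mt),(im,m)):
    try: e=yellow(i);print(e[2],proj(n,[.469,-.0166,.19]))
    except Exception as x: print(x)
E
```

```text
time_s: 9.15
tcp_pos: [0.4687, -0.0158, 0.1759]
ee_rot: [-0.0, 0.752, 0.659, -0.0]
contact_force: [-0.1, -0.0, 0.4]
width: 0.0796
grasp_force: 0.0
time_s: 9.9
tcp_pos: [0.4655, -0.0467, 0.3284]
ee_rot: [0.002, 0.752, 0.659, 0.001]
contact_force: [0.7, 0.3, -1.2]
width: 0.0801
grasp_force: 0.0
9.9 tcp [ 0.4655 -0.0467  0.3284] R [[0.132, 0.991, 0.004], [0.991, -0.132, -0.001], [-0.001, 0.004, -1.0]] F [ 0.7  0.3 -1.2] w 0.080052468483781 0.0 q [ 0.63  0.05 -0.62  1.8   0.03  1.29 -0.13]
((266.039794921875, 225.02171325683594), (28.494951248168945, 32.30756759643555), 90.81013488769531) [[263.92523902 228.36001845]]
((232.11672973632812, 223.29571533203125), (13.379283905029297, 21.54738426208496), 35.365325927734375) [[220.70066297 220.18197217]]
((257.30841064453125, 158.9281005859375), (52.68082046508789, 69.53993225097656), 2.822239637374878) [[256.04764924 155.80789662]]
```

View pics/v6.png

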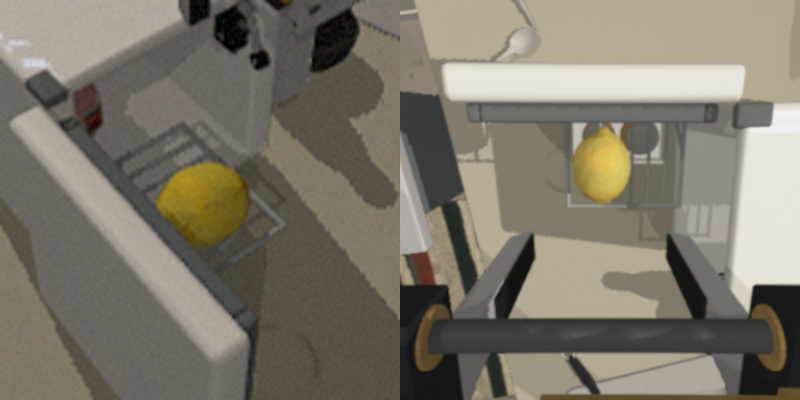

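The lemon lies in the hollow, square to the door, and the fingers are clear. Next I'll go over the door to its outer side with closed fingers.

```bash
echo '[[[0.04,-0.019,0],[0,0,0]],[[0.04,-0.019,0],[0,0,0]],[[0.04,-0.019,0],[0,0,0]],[[0.038,-0.019,0],[0,0,0]],[[0,0,0],[0,0,0]],[[0,0,0.04],[0,0,0]],[[0,0,0.05],[0,0,0]],[[0,0,0.043],[0,0,0]],[[0,0,0],[0,0,0]],[[0,0,0],[0,0,0]]]' | python3 jog.py 0 10
python3 - <<'E'
from w import *
p,R=where();print(R.T@(np.array([.4059,.0804,.195])-p))
E
```

```text
time_s: 11.3
tcp_pos: [0.4107, 0.1211, 0.1942]
ee_rot: [-0.0, 0.752, 0.659, 0.0]
contact_force: [0.6, -0.2, 1.0]
width: 0.0003
grasp_force: 0.0
11.3 tcp [0.4107 0.1211 0.1942] R [[0.131, 0.991, 0.001], [0.991, -0.131, 0.001], [0.001, 0.0, -1.0]] F [ 0.6 -0.2  1. ] w 0.00034484673757251635 0.0 q [ 0.42  0.13 -0.82  2.07  0.11  0.99 -0.59]
[-0.04102872  0.0005275  -0.00083751]
```

```bash
echo '[[[-0.015,0,0],[0,0,0]],[[-0.008,0,0],[0,0,0]],[[-0.002,0,0],[0,0,0]],[[-0.002,0,0],[0,0,0]],[[0,0,0],[0,0,0]]]' | python3 jog.py; echo '[[[-0.002,0,0],[0,0,0]],[[-0.002,0,0],[0,0,0]],[[0,0,0],[0,0,0]]]' | python3 jog.py; echo '[[[-0.002,0,0],[0,0,0]],[[-0.002,0,0],[0,0,0]],[[0,0,0],[0,0,0]]]' | python3 jog.py
```

```text
time_s: 11.92
tcp_pos: [0.4067, 0.0944, 0.1931]
ee_rot: [0.0, 0.752, 0.659, 0.0]
contact_force: [-0.1, -0.3, -0.1]
width: 0.0005
grasp_force: 0.0
time_s: 12.3
tcp_pos: [0.4061, 0.0902, 0.1929]
ee_rot: [-0.0, 0.752, 0.659, -0.0]
contact_force: [-0.3, -0.6, -0.1]
width: 0.0008
grasp_force: 0.0
time_s: 12.68
tcp_pos: [0.4054, 0.0864, 0.193]
ee_rot: [-0.0, 0.752, 0.659, -0.0]
contact_force: [-1.4, 2.8, 1.0]
width: 0.0005
grasp_force: 1.4
```

Contact made at about 7 mm from the face. I'll swing the door by steps about the hinge, turning the tool with it.

```bash
echo '[[[-0.0019,-0.0004,0],[0,0,-0.01]],[[-0.0038,-0.0007,0],[0,0,-0.02]],[[-0.0057,-0.001,0],[0,0,-0.03]],[[-0.0057,-0.001,0],[0,0,-0.03]],[[-0.0057,-0.001,0],[0,0,-0.03]],[[-0.0057,-0.001,0],[0,0,-0.03]],[[-0.0057,-0.001,0],[0,0,-0.03]],[[-0.0057,-0.001,0],[0,0,-0.03]],[[-0.0057,-0.001,0],[0,0,-0.03]],[[-0.0057,-0.001,0],[0,0,-0.03]]]' | python3 jog.py; cat > st.py <<'E'
from w import *
p,R=where();H=np.array([.5904,.0261]);d=p[:2]-H;yaw=np.arctan2(R[1,0],R[0,0])
# door normal = -tool x
n=-R[:2,0];a=.0375
print("r",np.linalg.norm(d),"yaw(deg)",np.degrees(yaw),"n,t",n@d,R[:2,1]@d)
phi=np.arctan2(d[1],d[0])-np.arcsin(-.037/np.linalg.norm(d)) # direction of -door y
print("door angle est", (np.pi/2+np.radians(-6.2) - (phi-np.pi))%(2*np.pi), "Fn",n@env.sense()["contact_force"][:2])
E
python3 st.py
```

```text
time_s: 13.92
tcp_pos: [0.3955, 0.0351, 0.1928]
ee_rot: [-0.0, 0.656, 0.755, -0.0]
contact_force: [-4.5, 3.4, 2.2]
width: 0.0008
grasp_force: 2.4
13.92 tcp [0.3955 0.0351 0.1928] R [[-0.14, 0.99, -0.001], [0.99, 0.14, 0.0], [0.0, -0.001, -1.0]] F [-4.5  3.4  2.2] w 0.0008418816296412261 2.3644736409187317 q [ 0.58  0.05 -0.76  2.13  0.04  0.98 -0.06]
r 0.1951494629560124 yaw(deg) 98.0557803213857 n,t -0.0362256644048302 -0.19175759602612408
door angle est 1.317946379376239 Fn -4.008650150667915
```

```bash
echo '[[[-0.0057,-0.001,0],[0,0,-0.03]],[[-0.0057,-0.001,0],[0,0,-0.03]],[[-0.0057,-0.001,0],[0,0,-0.03]],[[-0.0057,-0.001,0],[0,0,-0.03]],[[-0.0057,-0.001,0],[0,0,-0.03]],[[-0.0057,-0.001,0],[0,0,-0.03]],[[-0.0057,-0.001,0],[0,0,-0.03]],[[-0.0057,-0.001,0],[0,0,-0.03]],[[-0.0057,-0.001,0],[0,0,-0.03]],[[-0.0057,-0.001,0],[0,0,-0.03]],[[-0.0057,-0.001,0],[0,0,-0.03]],[[-0.0057,-0.001,0],[0,0,-0.03]]]' | python3 jog.py;python3 st.py;echo '[[[-0.0057,-0.001,0],[0,0,-0.03]],[[-0.0057,-0.001,0],[0,0,-0.03]],[[-0.0057,-0.001,0],[0,0,-0.03]],[[-0.0057,-0.001,0],[0,0,-0.03]],[[-0.0057,-0.001,0],[0,0,-0.03]],[[-0.0057,-0.001,0],[0,0,-0.03]],[[-0.0057,-0.001,0],[0,0,-0.03]],[[-0.0057,-0.001,0],[0,0,-0.03]],[[-0.0057,-0.001,0],[0,0,-0.03]],[[-0.0057,-0.001,0],[0,0,-0.03]],[[-0.0057,-0.001,0],[0,0,-0.03]],[[-0.0057,-0.001,0],[0,0,-0.03]]]' | python3 jog.py;python3 st.py
```

```text
time_s: 15.42
tcp_pos: [0.4041, -0.0336, 0.1926]
ee_rot: [-0.001, 0.51, 0.86, -0.001]
contact_force: [-5.6, 2.6, 0.5]
width: 0.0004
grasp_force: 2.4
15.42 tcp [ 0.4041 -0.0336  0.1926] R [[-0.48, 0.877, -0.002], [0.877, 0.48, -0.0], [0.001, -0.002, -1.0]] F [-5.6  2.6  0.5] w 0.00042942117471143145 2.368193447473459 q [ 0.68  0.06 -0.69  2.12  0.05  0.98  0.46]
r 0.19563704532439033 yaw(deg) 118.65977970313261 n,t -0.0369398953578815 -0.19211759709583864
door angle est 0.9620655993207485 Fn -4.92049113312225
time_s: 16.92
tcp_pos: [0.4364, -0.0948, 0.1925]
ee_rot: [-0.001, 0.348, 0.937, -0.001]
contact_force: [-6.1, 0.4, 1.3]
width: 0.0007
grasp_force: 2.4
16.92 tcp [ 0.4364 -0.0948  0.1925] R [[-0.758, 0.653, -0.002], [0.653, 0.758, -0.0], [0.002, -0.002, -1.0]] F [-6.1  0.4  1.3] w 0.0006715611496895136 2.4011611088644713 q [ 0.76  0.15 -0.66  2.03  0.11  0.99  0.9 ]
r 0.19577229069474233 yaw(deg) 139.26347969011456 n,t -0.0377362918717717 -0.19210052030334357
door angle est 0.6066076595449434 Fn -4.89033231200561
```

```bash
echo '[[[-0.0057,-0.001,0],[0,0,-0.03]],[[-0.0057,-0.001,0],[0,0,-0.03]],[[-0.0057,-0.001,0],[0,0,-0.03]],[[-0.0057,-0.001,0],[0,0,-0.03]],[[-0.0057,-0.001,0],[0,0,-0.03]],[[-0.0057,-0.001,0],[0,0,-0.03]],[[-0.0057,-0.001,0],[0,0,-0.03]],[[-0.0057,-0.001,0],[0,0,-0.03]],[[-0.0057,-0.001,0],[0,0,-0.03]],[[-0.0057,-0.001,0],[0,0,-0.03]],[[-0.0057,-0.001,0],[0,0,-0.03]],[[-0.0038,-0.0007,0],[0,0,-0.02]]]' | python3 jog.py;python3 st.py;python3 - <<'E'
from w import *
S=env.grab_frame('side');T=env.grab_frame('top');cv2.imwrite('pics/S7.png',S[...,::-1]);cv2.imwrite('pics/T7.png',T[...,::-1])
cv2.imwrite('pics/v7.png',np.hstack([cv2.resize(S[90:240,150:300],(400,400),interpolation=2),cv2.resize(T[90:240,190:340],(400,400),interpolation=2)])[...,::-1])
E
```

```text
time_s: 18.42
tcp_pos: [0.4868, -0.1398, 0.1925]
ee_rot: [-0.001, 0.18, 0.984, -0.0]
contact_force: [-6.2, -1.8, 0.7]
width: 0.0005
grasp_force: 2.4
18.42 tcp [ 0.4868 -0.1398  0.1925] R [[-0.935, 0.354, -0.002], [0.354, 0.935, -0.001], [0.002, -0.001, -1.0]] F [-6.2 -1.8  0.7] w 0.0005109709877095438 2.4266684241592884 q [ 0.79  0.28 -0.67  1.9   0.2   1.03  1.24]
r 0.19560845032619834 yaw(deg) 159.285359767389 n,t -0.03822336754007378 -0.1918372687081578
door angle est 0.25970172262666047 Fn -5.209746776089957
```

View pics/v7.png

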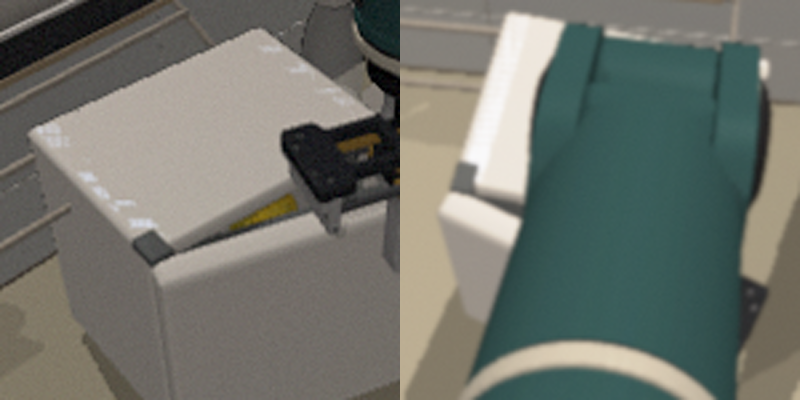

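The lemon is visible still in its place behind the door, which stands at about 0.26. I'll continue more slowly.

```bash
echo '[[[-0.0038,-0.0007,0],[0,0,-0.02]],[[-0.0038,-0.0007,0],[0,0,-0.02]],[[-0.0038,-0.0007,0],[0,0,-0.02]],[[-0.0038,-0.0007,0],[0,0,-0.02]],[[-0.0038,-0.0007,0],[0,0,-0.02]],[[-0.0019,-0.0004,0],[0,0,-0.01]],[[-0.00095,-0.0002,0],[0,0,-0.005]]]' | python3 jog.py>/dev/null;python3 st.py|tail -1
for i in 1 2; do echo '[[[-0.00095,-0.0002,0],[0,0,-0.005]],[[-0.00095,-0.0002,0],[0,0,-0.005]]]' | python3 jog.py|grep -E 'contact|grasp'; python3 st.py|tail -1;done
```

```text
door angle est 0.14530629177734156 Fn -5.1538295817292346
contact_force: [-5.7, -2.8, 0.3]
grasp_force: 2.4
door angle est 0.13591272476077343 Fn -4.841033799844484
contact_force: [-6.2, -2.4, 1.4]
grasp_force: 2.8
door angle est 0.12612561216888807 Fn -5.450841130369435
```

```bash
echo '[[[-0.00095,-0.0002,0],[0,0,-0.005]],[[-0.00095,-0.0002,0],[0,0,-0.005]],[[-0.00095,-0.0002,0],[0,0,-0.005]]]' | python3 jog.py|grep -E 'contact'; python3 st.py|tail -1; echo '[[[-0.00095,-0.0002,0],[0,0,-0.005]],[[-0.00095,-0.0002,0],[0,0,-0.005]]]' | python3 jog.py|grep -E 'contact'; python3 st.py|tail -1;echo '[[[-0.00095,-0.0002,0],[0,0,-0.005]],[[-0.00095,-0.0002,0],[0,0,-0.005]]]' | python3 jog.py|grep -E 'contact'; python3 st.py|tail -1
```

```text
contact_force: [-6.2, -2.0, 0.9]
door angle est 0.11134977227719922 Fn -5.616283755204776
contact_force: [-6.5, -1.9, 0.3]
door angle est 0.10146984032616935 Fn -5.96208679082058
contact_force: [-6.0, -1.8, -0.4]
door angle est 0.09156369791868002 Fn -5.536346552385353
```

```bash
cat > av.py <<'E'
from w import *
F=[]
for i in range(4):
    s=env.sense();F.append(s["contact_force"]);env.grab_frame("wrist")
print("meanF",np.round(np.mean(F,0),2),round(s["time_s"],1))
E
echo '[[[-0.00095,-0.0002,0],[0,0,-0.005]]]' | python3 jog.py|grep contact; python3 av.py;python3 st.py|tail -1; echo '[[[-0.00095,-0.0002,0],[0,0,-0.005]]]' | python3 jog.py|grep contact; python3 av.py;python3 st.py|tail -1;echo '[[[-0.00095,-0.0002,0],[0,0,-0.005]]]' | python3 jog.py|grep contact; python3 av.py;python3 st.py|tail -1
```

```text
contact_force: [-5.1, -1.3, 1.0]
meanF [-4.92 -1.97 -0.31] 21.1
door angle est 0.08603440053736833 Fn -3.4614825155614866
contact_force: [-6.6, -1.4, -0.0]
meanF [-5.7  -1.72  0.15] 21.4
door angle est 0.08117819297353535 Fn -5.687460249455298
contact_force: [-7.9, -1.2, 0.5]
meanF [-6.48 -1.42  0.03] 21.7
door angle est 0.07646095150789733 Fn -5.339595730647735
```

```bash
echo '[[[-0.00095,-0.0002,0],[0,0,-0.005]]]' | python3 jog.py|grep contact; python3 av.py;python3 st.py|tail -1; echo '[[[-0.0008,-0.0001,0],[0,0,-0.004]]]' | python3 jog.py|grep contact; python3 av.py;python3 st.py|tail -1;
```

```text
contact_force: [-7.9, -1.6, 1.4]
meanF [-7.35 -1.58  0.91] 22.0
door angle est 0.07182374581477013 Fn -5.732755838033463
contact_force: [-8.6, -1.4, 1.9]
meanF [-7.51 -1.77  1.57] 22.4
door angle est 0.06803553584152056 Fn -7.056489513922037
```

The force has risen by 2.6 N over the swing level, which matches the given gasket stiffness at about 0.05. That is past the click (5 N) and well short of bending (10 N). I'll back off and verify the gap.

```bash
echo '[[[0.002,0,0],[0,0,0]],[[0.008,0,0],[0,0,0]],[[0.03,0,0],[0,0,0]],[[0.04,0,-0.03],[0,0,0]],[[0.03,0.05,-0.05],[0,0,0]],[[0,0.06,-0.05],[0,0,0]],[[0,0.06,-0.03],[0,0,0]],[[0,0.06,0],[0,0,0]],[[0,0,0],[0,0,0]]]' | python3 jog.py
python3 - <<'E'
from w import *
S=env.grab_frame('side');T=env.grab_frame('top');cv2.imwrite('pics/S8.png',S[...,::-1]);cv2.imwrite('pics/T8.png',T[...,::-1])
cv2.imwrite('pics/v8.png',np.hstack([cv2.resize(S[80:200,150:310],(400,300),interpolation=2),cv2.resize(T[90:195,195:335],(400,300),interpolation=2)])[...,::-1])
E
```

```text
time_s: 23.52
tcp_pos: [0.4523, 0.0677, 0.332]
ee_rot: [0.001, 0.081, 0.997, 0.0]
contact_force: [0.1, -0.5, -0.1]
width: 0.0003
grasp_force: 0.0
```

View pics/v8.png

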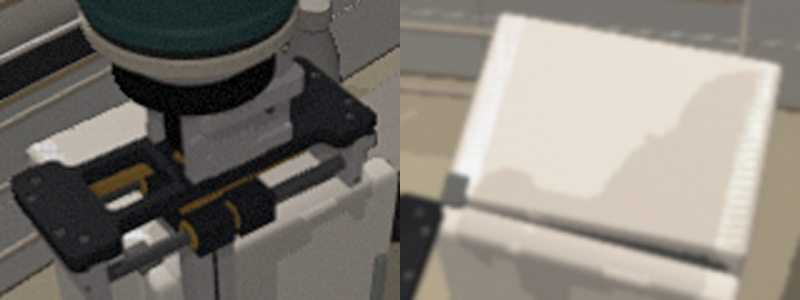

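The top half of the picture shows an unobstructed dark wedge between the cabinet and the door, widening from the hinge to the free edge at about (735–745, 250–270). I'll measure the wedge's slope from the two edge lines.

```bash
python3 - <<'E'
from h import *
T=cv2.imread('pics/T8.png',0).astype(np.float32);m=env.camera_model('top')
H=np.array([.5904,.0261]);y=np.radians(-6.0);fx=np.array([np.cos(y),np.sin(y)]);fy=np.array([-fx[1],fx[0]])
us=np.arange(-.06,.04,.0005);A=[]
for s in np.arange(.05,.236,.01):
    P=[np.r_[H-s*fy+u*fx,.243] for u in us];uv=proj(m,P).astype(np.float32)
    v=cv2.remap(T,uv[:,0].copy(),uv[:,1].copy(),cv2.INTER_CUBIC).ravel();i=v[60:150].argmin()+60
    g=np.gradient(v);lo=us[max(i-30,0)+g[max(i-30,0):i].argmin()];hi=us[i+g[i:i+24].argmax()]
    # integrated darkness = gap width
    bg=(np.median(v[i-30:i-20])+np.median(v[i+20:i+30]))/2
    A.append((s,lo,us[i],hi,v[i],np.clip(bg-v[i-24:i+24],0,None).sum()*.0005/(bg-40)))
A=np.array(A);print(np.round(A,4))
k=slice(4,-1)
for c in (1,2,3,5):print(c,np.polyfit(A[k,0],A[k,c],1))
E
```

```text
[[ 5.000000e-02 -5.500000e-03 -2.500000e-03  4.000000e-03  1.222149e+02
   4.300000e-03]
 [ 6.000000e-02 -6.500000e-03 -3.000000e-03  1.500000e-03  1.167207e+02
   4.800000e-03]
 [ 7.000000e-02 -6.500000e-03 -3.500000e-03  1.000000e-03  1.150285e+02
   4.900000e-03]
 [ 8.000000e-02 -7.000000e-03 -4.500000e-03 -2.500000e-03  1.205775e+02
   4.800000e-03]
 [ 9.000000e-02 -7.500000e-03 -4.500000e-03  2.500000e-03  1.052958e+02
   6.000000e-03]
 [ 1.000000e-01 -9.500000e-03 -6.000000e-03  2.500000e-03  9.820470e+01
   6.300000e-03]
 [ 1.100000e-01 -1.000000e-02 -6.000000e-03  2.500000e-03  9.501010e+01
   6.600000e-03]
 [ 1.200000e-01 -1.000000e-02 -7.000000e-03  2.500000e-03  8.848100e+01
   7.000000e-03]
 [ 1.300000e-01 -1.050000e-02 -7.000000e-03  4.000000e-03  8.434780e+01
   7.500000e-03]
 [ 1.400000e-01 -1.100000e-02 -7.500000e-03  1.500000e-03  8.025080e+01
   7.800000e-03]
 [ 1.500000e-01 -1.150000e-02 -8.000000e-03  1.000000e-03  7.542990e+01
   8.200000e-03]
 [ 1.600000e-01 -1.200000e-02 -8.500000e-03  1.000000e-03  7.166460e+01
   8.500000e-03]
 [ 1.700000e-01 -1.200000e-02 -8.500000e-03  3.000000e-03  6.666720e+01
   9.100000e-03]
 [ 1.800000e-01 -1.400000e-02 -9.000000e-03  2.500000e-03  6.698690e+01
   9.100000e-03]
 [ 1.900000e-01 -1.450000e-02 -9.500000e-03  2.000000e-03  7.021290e+01
   9.100000e-03]
 [ 2.000000e-01 -1.500000e-02 -9.500000e-03  2.000000e-03  6.702790e+01
   9.900000e-03]
 [ 2.100000e-01 -1.500000e-02 -9.500000e-03 -5.500000e-03  5.900170e+01
   1.100000e-02]
 [ 2.200000e-01 -1.550000e-02 -1.200000e-02 -5.000000e-04  6.822270e+01
   9.100000e-03]
 [ 2.300000e-01 -1.800000e-02 -1.250000e-02 -1.000000e-03  1.107538e+02
   6.700000e-03]]
1 [-0.05758242 -0.00307473]
2 [-0.04362637 -0.00127363]
3 [-0.03032967  0.0062011 ]
5 [0.03243226 0.00318887]
```

```bash
python3 - <<'E'
from h import *
m=env.camera_model('top')
H=np.array([.5904,.0261]);y=np.radians(-6.0);fx=np.array([np.cos(y),np.sin(y)]);fy=np.array([-fx[1],fx[0]])
def edge(T,org,along,across,ss,us,sign,z):
    L=[]
    for s in ss:
        uv=proj(m,[np.r_[org+s*along+u*across,z] for u in us]).astype(np.float32)
        v=cv2.GaussianBlur(cv2.remap(T,uv[:,0].copy(),uv[:,1].copy(),cv2.INTER_CUBIC).reshape(1,-1),(0,0),3).ravel()
        g=sign*np.gradient(v);i=g[3:-3].argmax()+3
        a,b,c=g[i-1:i+2];L.append((s,us[i]+.0005*(a-c)/(2*(a-2*b+c))))
    L=np.array(L);p=np.polyfit(*L.T,1)
    for _ in range(3):
        r=L[:,1]-np.polyval(p,L[:,0]);k=abs(r)<max(.0015,1.5*np.median(abs(r)));p=np.polyfit(*L[k].T,1)
    return np.round(p,4),k.sum(),len(L),round(float(np.std(r[k])),4)
R=lambda a,b:np.arange(a,b,.0005)
for n in('top0','T8'):
    T=cv2.imread(f'pics/{n}.png',0).astype(np.float32);print(n)
    print(' back',edge(T,H+.18*fx,-fy,fx,np.arange(.03,.2,.005),R(-.03,.03),-1,.245))
    print(' right',edge(T,H-.235*fy,fx,-fy,np.arange(.03,.16,.005),R(-.03,.03),-1,.245))
    print(' left',edge(T,H,fx,-fy,np.arange(.04,.15,.005),R(-.03,.03),1,.245))
    print(' front bright->dark',edge(T,H,-fy,-fx,np.arange(.09,.2,.005),R(-.015,.012),-1,.245))
    if n=='T8':
        print(' door inner',edge(T,H,-fy,fx,np.arange(.09,.225,.005),R(-.025,.0),-1,.243))
        print(' door outer',edge(T,H,-fy,-fx,np.arange(.06,.225,.005),R(.02,.055),-1,.243))
E
```

```text
top0
 back (array([-0.0035, -0.0029]), np.int64(34), 34, 0.0003)
 right (array([0.0094, 0.0041]), np.int64(26), 26, 0.0004)
 left (array([0.0018, 0.0051]), np.int64(22), 22, 0.0003)
 front bright->dark (array([ 0.0063, -0.0021]), np.int64(23), 23, 0.0002)
T8
 back (array([-0.0033, -0.0028]), np.int64(34), 34, 0.0004)
 right (array([0.0088, 0.0041]), np.int64(26), 26, 0.0006)
 left (array([0.0025, 0.0048]), np.int64(22), 22, 0.0002)
 front bright->dark (array([ 0.0057, -0.0024]), np.int64(23), 23, 0.0002)
 door inner (array([-0.0571, -0.0031]), np.int64(27), 27, 0.0001)
 door outer (array([0.0633, 0.0263]), np.int64(24), 33, 0.0004)
```

The wedge gives a door angle of about 0.051–0.057, or 12–14 mm at the free edge. That agrees with the force rise: clicked, lever not bent. The robot is clear, so I'm handing in.

```bash
python3 -c "
from workcell import env
print(env.sign_off())"
```

```text
the job is handed in; nothing more can be done
None
```

I laid the lemon lengthwise in the hollow, let it go, pushed the door to about 0.054 rad (past the click at 0.062, short of bending at 0.022), and handed the job in; the click is inferred from the measured gap and push force, and I last saw the lemon in place at 0.26 rad.

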